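# Make up the desk-lamp kit and the wall-lamp kit

## Task

Make up two lamp kits from the loose parts on the bench, setting each part right down on the tray floor, the same way up as it stands now. In the desk-lamp tray (the one with the keyed steel spindle) lay the long wooden arm in the long trough and put the slotted collar over the spindle with its slot on the key; in the wall-lamp tray lay the short wooden arm in the long trough, stand the lampholder inside the round nest, and put the narrow U-bracket in the open compartment beside the nest. Leave the plain collar without a slot and the wide U-bracket, which are spares, where they are.

Things in the scene. Friction and masses are not known exactly. Their poses are not given: they have to be found in the camera images.
- long_arm: Long lamp arm: plain light wooden bar, 96 long (its x) x 24 wide (y) x 26 mm high, a small dark hole mark near each end of the top. Origin: centre of its underside. Loose; 40 to 70 g. Lies roughly along world x at the start (yaw within 0.5 rad).
- short_arm: Short lamp arm: the same wooden bar but 60 long (x) x 24 wide (y) x 26 mm high. Origin: centre of its underside. Loose; lies roughly along world x at the start (yaw within 0.5 rad).
- slotted_collar: Steel C-shaped collar, 24 mm high: round, about 48 mm across, 20 mm bore, with a 13 mm wide slot from the bore out through the rim on its +x side. Two outside flats at +y and -y, 48 mm apart and 24 mm long, for gripping. Origin: bore axis at its underside. Loose, about 120 g; at the start its slot points within 0.5 rad of world +x.
- plain_collar: SPARE, leave alone: steel collar of the same size (48 mm across, 20 mm bore, 24 mm high, two flats at +y and -y) but a closed ring, without slot. Origin: bore axis at its underside. Loose.
- narrow_bracket: Narrow steel U-bracket, open side up: base plate 40 (x) x 36 mm (y), two upright cheeks 6 mm thick at +y and -y, 36 mm over their outsides, 34 mm high, open gap running along x. Origin: centre of its underside. Loose, about 100 g.
- wide_bracket: SPARE, leave alone: steel U-bracket like the narrow one but 60 mm over its cheeks (y), 40 mm along x, 34 mm high. Origin: centre of its underside. Loose.
- lampholder: Black plastic lampholder standing upright: round, 38 mm diameter up to 34 mm height, then 34 mm diameter, 55 mm high in all, with a small brass dot on top. Origin: centre of its underside. Loose, about 60 g.
- desk_tray: Desk-lamp kit tray: white plastic with black walls, fixed, 150 (x) x 170 mm (y), floor 4 mm thick, walls 12 mm high from the bench and 4 mm thick. Origin: centre of underside. A divider along x at y +31 mm parts it: long trough 142 x 48 mm, centre (0, +57) mm, for the long arm; wide compartment 142 x 110 mm with the keyed spindle at (0, -26) mm. Yaw within 0.2 rad.
- wall_tray: Wall-lamp kit tray: as the desk tray in look, size, floor and origin. Divider along x at y -31 mm: long trough 142 x 48 mm, centre (0, -57) mm, for the short arm. The rest is parted by a wall at x 0: open compartment 69 x 110 mm (x, y), centre (-36.5, +26) mm, for the bracket; at (+36.5, +26) mm the round nest, a ring 54 mm inside, 12 mm high, for the lampholder. Yaw within 0.2 rad.
- spindle (a point): Top centre of the desk tray's steel spindle, 35 mm above the bench, axes as the tray's. Spindle 15 mm diameter, 31 mm tall above the tray floor, top 4 mm tapered. A key rib 7 mm wide on its +x side reaches 19 mm from its axis, 20 mm high above the floor: the collar goes down only with its slot pointing the key's way (collar +x along tray +x).
There are look-alikes about, which are no part of the job. What is shaped like the slotted_collar but purple, red or turquoise is not meant.

How it is judged:
By the outcome, as a careful person would: the job done as asked, in the order asked, and still so for the second after the job is handed in, with the robot touching nothing.
It also fails if it takes over 128 s, if anything falls off the work surface, if the arm or the gripper's body presses on something with over 40 N, if the wrist force passes 120 N, or if a joint passes its speed limit or range.

## Robot

A 6-joint arm with a two-finger parallel gripper is mounted at the origin on the work surface. World frame = base frame: x ahead of the robot, y to its left, z up, the work surface at z = 0. Lengths are in m, angles in rad, forces in N, time in s.
With the tool pointing down it reaches from about 0.275 to 0.725 m from the base axis. Payload 5.6 kg.
Tool frame: the origin (TCP) lies at the very end of the fingers, on their centre line; the grasp point (between the pads) lies bot.hold_point_z behind it (bot.hold_point_z is the distance from the TCP to the grasp point, in m); z points along the fingers, y is the line along which they close (so a half turn about z gives the same grasp; the last joint's range is limited). The gripper opens to 85 mm and grips with 20 to 120 N. Pads are 22 mm wide; open, the fingers measure 114 mm over their backs; the gripper's body (76 mm by 85 mm) begins 54 mm behind the grasp point. The pads swing forward as they close: fully open they stand 13 mm farther back than shut.
Start: joints at [1.579, 0.255, 0.108, 0, -1.424, -0.285], TCP at [0.15, 0.529, 0.231] pointing down, gripper open.
Joint ranges: [-2.95, 2.95], [-1.21, 1.97], [-1.09, 1.5], [-2.87, 1.71], [-2.94, -0.07], [-3.05, 3.05]. Speed limits (rad/s): [2.57, 2.57, 3.14, 3.14, 3.14, 3.14].

## Interface

Orientations are given as a unit quaternion [w, x, y, z].
In Python, from cell import bot gives the robot as it stands.
- The arm moves only by the tool servo_tool, never from a script. Its argument "motion" is a list of rows, each an object with "claw": the opening, from 0 (shut) to 1 (fully open); "slide": the shift along the tool's x, y, z in units of 30 mm (1.0 is 30 mm), a list of three; "twist": the turn about the tool's z in rad. In form: [{"claw": claw, "slide": [x, y, z], "twist": twist}, ...]. A call has 1 to 12 rows; each row shifts and turns the commanded pose from where the row before left it, along the tool's axes as they then stand; what a row does not reach is not made up. A row lasts 1/8 s, in which the tool goes at most 62.5 mm and 10.7 degrees, less where a joint would pass 70% of its speed; a pose out of reach is approached as far as the arm can. A call is refused whole if a number of a shift passes 1 or a number of a turn 0.188, either way. A call with a gripper value outside its range is refused whole. The fingers move at their own pace and stop on an object; "grip_force" is the grip in N (left out, the last holds). Time passes only in rows, so rows that do not move let the fingers close. It gives the time, the measured TCP pose, the force, the opening and the grip force at its end, in the units of the state.
- bot.read_state(): the state, without advancing time (a new reading comes with each control period).
- bot.capture(name): name is "scene" or "top" or "wrist"; returns (picture, depth): 384x512x3 uint8, red, green, blue; 384x512 float32, m along the optical axis (not along the pixel's ray), 0 where there is no reading.
- bot.camera_model(name): a dict with "camera_matrix" (3x3 intrinsics, pixels), "k1" (the pictures are not rectified: a ray, as slopes to the right and down, at radius r is drawn at 1 + k1 r^2 times it, then the intrinsics apply), "xyz" and "orientation" of the camera in the world. Camera axes: x right, y up, looking along -z (the intrinsics and any distortion apply to the point x, -y, -z); pixel columns grow to the right and rows downward; lengths in m; the calibration is good to about 2 mm. A picture is of the moment at which its call begins: read the wrist's pose just before it. camera_model takes no time and is no camera call; for the wrist camera it gives the pose at the moment of the call.
- bot.finish_job(): hands the job in; it is judged then, once.
The state is a dict: "time_s": time; "joints": joint angles; "qvel": joint speeds; "tau": joint torques, N m; "tool_pos": TCP position; "orientation": TCP orientation; "force": force on the tool from outside, world axes, zero at the start; "wrist_torque": the same for the moment, N m; "finger_gap": opening from 0.0 (shut) to 1.0 (fully open); "finger_force": force on a finger pad.
Only numpy, scipy, OpenCV 4.12 (cv2) and the standard library are available. Lean on these libraries where they do the work, as an engineer would, in place of code of your own. Each camera call takes 0.05 s, during which the arm holds its last target. There are 200 camera calls.

## Working session

There is one attempt and no reset: what is moved stays moved. The work goes in short steps, Python scripts to look and compute and a tool call to move; the robot and the scene stay as the last step left them, time stands still between calls to the robot, and variables do not carry over. Pictures are saved under pics/ and viewed, at most 14 in all, crops included, and the job is handed in when it is done.

Besides the shell and the picture viewer there is one more tool, called after "Emit:" by a JSON object that holds its "method" and its "body". servo_tool: Moves the arm, as the interface text tells. Its arguments: {"type":"object","properties":{"motion":{"type":"array","items":{"type":"object","properties":{"claw":{"type":"number"},"slide":{"type":"array","items":{"type":"number"}},"twist":{"type":"number"}}}},"grip_force":{"type":"number"}},"required":["motion"]}

```bash
mkdir -p pics; ls; python3 - <<'E'
from cell import bot
import cv2,numpy as np
s=bot.read_state();print(s,bot.hold_point_z)
for n in("scene","top"):
    p,d=bot.capture(n);np.savez(f"pics/{n}0.npz",p=p,d=d);cv2.imwrite(f"pics/{n}0.png",p[...,::-1]);print(n,bot.camera_model(n))
t=cv2.imread("pics/top0.png");cv2.imwrite("pics/top0b.png",cv2.resize(t,(800,600),interpolation=cv2.INTER_CUBIC))
E
```

```text
pics
{'time_s': 0.0, 'joints': array([ 1.57858201e+00,  2.55713927e-01,  1.06954489e-01, -5.09145558e-04,
       -1.42391769e+00, -2.84593345e-01]), 'qvel': array([0.00029708, 0.00022322, 0.00037411, 0.00025555, 0.00060308,
       0.00032893]), 'tau': array([-1.00748730e-03, -3.86636031e+01,  2.37938190e+01,  5.36506221e+00,
       -6.19511397e-03, -9.28410969e-06]), 'tool_pos': array([0.15010692, 0.52856933, 0.2303882 ]), 'orientation': array([ 9.67050789e-04,  9.90431826e-01, -1.37999457e-01, -1.12122881e-04]), 'force': array([ 0.59213732, -0.00471389, -0.22398552]), 'wrist_torque': array([-0.01390375, -0.06591436, -0.00431407]), 'finger_force': 0.0, 'finger_gap': 0.9976927794670201} 0.0187
scene {'camera_matrix': array([[485.06669685,   0.        , 263.33065389],
       [  0.        , 485.06669685, 198.39375805],
       [  0.        ,   0.        ,   1.        ]]), 'k1': 0.04369950723153581, 'xyz': array([ 1.40755586, -0.34213291,  0.76349356]), 'orientation': array([0.72783319, 0.37721992, 0.26342942, 0.50849673])}
top {'camera_matrix': array([[361.84017343,   0.        , 250.67876424],
       [  0.        , 361.84017343, 188.83084677],
       [  0.        ,   0.        ,   1.        ]]), 'k1': -0.10283830990093178, 'xyz': array([0.40935449, 0.00350533, 0.87889262]), 'orientation': array([ 0.71567969,  0.03770301, -0.05882914, -0.6949246 ])}
```

View pics/top0b.png

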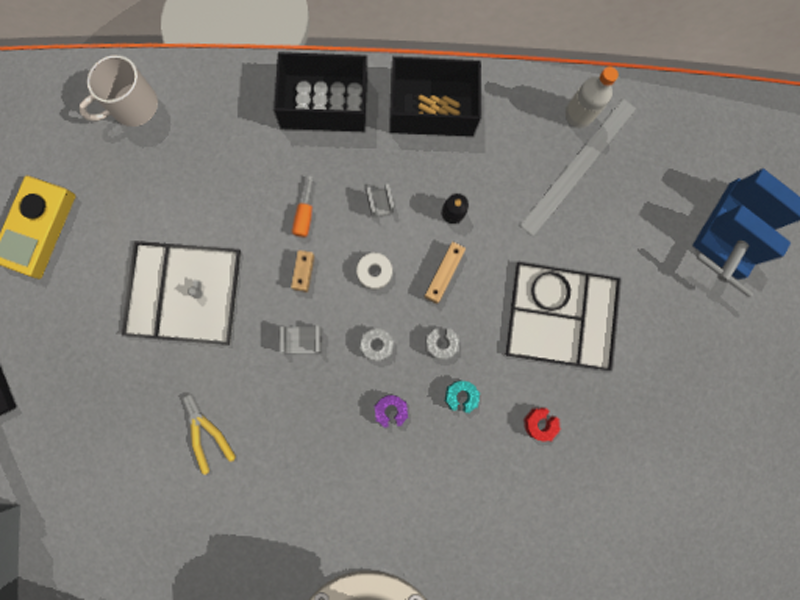

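View pics/scene0.png

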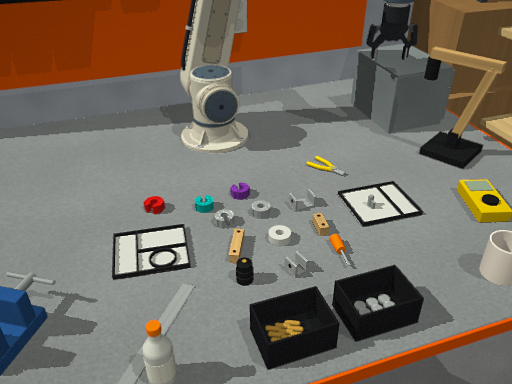

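The top view (800x600) shows these parts:
- Desk tray at (180,293), with its spindle at (193,289). Wall tray at (563,316), with its nest at (551,291).
- Long arm at (446,272), short arm at (302,271), lampholder at (455,207).
- Two U-brackets: (380,200) is about 25 px across and so the narrow one. (300,340) is about 40 px across and so the wide spare.
- Grey collars: (443,343) has a slot pointing up (+x) and fits the slotted collar. (377,345) is closed, so it is the plain spare. The white ring at (375,270) and the coloured C's are look-alikes.

Next I'll write the measuring helper and confirm with a crop.

```bash
cat > h.py <<'E'
import numpy as np,cv2
from scipy.spatial.transform import Rotation as R
def rays(uv,m):
    K=np.array(m["camera_matrix"]);n=cv2.undistortPoints(np.float64(uv).reshape(-1,1,2),K,np.array([m["k1"],0,0,0])).reshape(-1,2)
    q=np.array(m["orientation"]);r=R.from_quat(q[[1,2,3,0]])
    return r.apply(np.c_[n[:,0],-n[:,1],-np.ones(len(n))])
def plane(uv,m,z):
    d=rays(uv,m);o=np.array(m["xyz"]);return o+d*((z-o[2])/d[:,2])[:,None]
def cloud(d,m):
    h,w=d.shape;v,u=np.mgrid[:h,:w];uv=np.c_[u.ravel(),v.ravel()]
    return (np.array(m["xyz"])+rays(uv,m)*d.ravel()[:,None]).reshape(h,w,3)
def top(d,m,xy,h,rad,tol=.006):
    """world xy of pixels of the top face at height h near xy, by ray/plane"""
    c=cloud(d,m);k=(abs(c[...,2]-h)<tol)&(np.hypot(c[...,0]-xy[0],c[...,1]-xy[1])<rad)&(d>0)
    v,u=np.nonzero(k);return plane(np.c_[u,v],m,h)[:,:2] if len(u) else np.zeros((0,2))
def rect(p):
    (x,y),(a,b),t=cv2.minAreaRect(np.float32(p*1000))
    if a<b:a,b,t=b,a,t+90
    t=(np.radians(t)+np.pi/2)%np.pi-np.pi/2
    return np.round([x,y,a,b],1),round(t,3)
E
python3 - <<'E'
from h import *
from cell import bot
m=bot.camera_model("top");z=np.load("pics/top0.npz");d=z["d"];s=1.5625
c=cloud(d,m)
for n,uv,h,r in [("long",(446,272),.026,.07),("short",(302,271),.026,.05),("slot",(443,343),.024,.035),("plain",(377,345),.024,.035),("nb",(380,200),.034,.04),("wb",(300,340),.034,.05),("lamp",(455,207),.055,.03),("nest",(551,291),.012,.036),("spin",(193,289),.035,.02)]:
    g=plane([np.array(uv)/s],m,h)[0,:2];p=top(d,m,g,h,r)
    print(n,g.round(3),len(p),*( (p.mean(0).round(4),*rect(p)) if len(p)>4 else ()))
k=c[150:250,150:170,2];print("bench/plane z",np.median(k),k.std())
p=z["p"][...,::-1]
cv2.imwrite("pics/crop.png",cv2.resize(p[100:290,60:420],(800,422),interpolation=cv2.INTER_CUBIC))
cv2.imwrite("pics/crop2.png",cv2.resize(p[105:245,165:325],(800,700)[:1]+(600,),interpolation=cv2.INTER_CUBIC))
# trays: dark wall mask
g=cv2.cvtColor(z["p"],cv2.COLOR_RGB2GRAY)
for n,(u,v) in dict(desk=(180,293),wall=(563,316)).items():
    w=np.zeros_like(g);w[int(v/s)-45:int(v/s)+45,int(u/s)-48:int(u/s)+48]=1
    k=((g<60)&(w>0)).astype(np.uint8)
    cs,_=cv2.findContours(k,cv2.RETR_EXTERNAL,cv2.CHAIN_APPROX_NONE);q=max(cs,key=lambda a:cv2.contourArea(a)).reshape(-1,2)
    print(n,rect(plane(q,m,.012)[:,:2]))
E
```

```text
long [ 0.565 -0.103] 387 [ 0.567  -0.1007] [ 567.4 -100.5   95.7   23.5] -0.444
short [0.56  0.118] 253 [0.5627 0.1193] [563.  119.3  60.   24.4] -0.115
slot [ 0.456 -0.1  ] 262 [ 0.4558 -0.0988] [456.5 -99.1  47.8  45. ] -1.545
plain [ 0.451 -0.   ] 283 [0.4527 0.0009] [452.8   0.9  47.7  47.6] 1.4
nb [0.674 0.002] 78 [0.6785 0.0034] [678.7   3.3  37.   36.4] -1.362
wb [0.454 0.115] 91 [0.4563 0.1113] [456.3 115.9  58.4  39.6] -1.528
lamp [ 0.661 -0.112] 143 [ 0.6659 -0.1146] [ 665.7 -115.    31.7   31.3] -1.059
nest [ 0.543 -0.272] 179 [ 0.5425 -0.2715] [ 542.9 -270.5   68.3   61. ] -0.467
spin [0.525 0.281] 31 [0.5234 0.2821] [523.  282.8  14.4  12. ] 0.075
bench/plane z -0.0006174851962872374 0.06206439074298872
desk (array([527.2, 363.6, 146.6,  56. ]), np.float64(-0.045))
wall (array([ 506.9, -276.6,  148.5,  140.6]), np.float64(-0.124))
```

View pics/crop2.png

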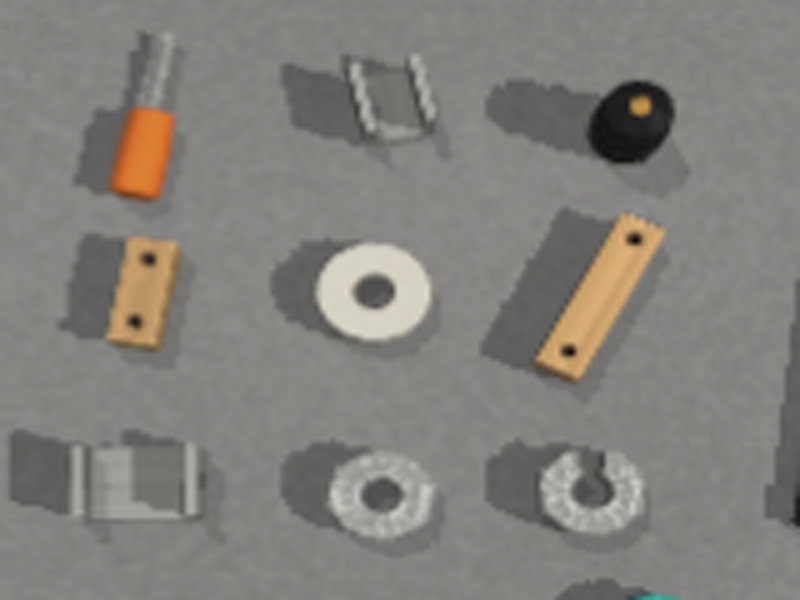

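The crop confirms it. The slotted grey collar is at crop (593,487) with its slot up, the plain one is at (381,493), and the narrow bracket is at (393,97). Next I'll refine the trays and write the move planner.

```bash
cat >> h.py <<'E'
def yawof(q): x=R.from_quat(np.array(q)[[1,2,3,0]]).apply([1,0,0]);return np.arctan2(x[1],x[0])
def plan(s,x,y,z,yaw):
    """units of slide (tool axes after the twist), twist"""
    p=np.array(s["tool_pos"]);a=yawof(s["orientation"]);tw=-((yaw-a+np.pi/2)%np.pi-np.pi/2)
    b=a-tw;d=(np.array([x,y,z])-p)/.03
    print("at",p.round(4),"yaw",round(a,3),"| twist",round(tw,3),"then slide",
      np.round([d[0]*np.cos(b)+d[1]*np.sin(b), d[0]*np.sin(b)-d[1]*np.cos(b), -d[2]],3),"force",np.round(s["force"],1),"gap",round(s["finger_gap"],3),"t",round(s["time_s"],2))
def tray(p,d,m,xy):
    """pose of a tray from its black outer walls"""
    c=cloud(d,m);g=p.max(2)
    k=((g<85)&(abs(c[...,2]-.010)<.008)&(np.hypot(c[...,0]-xy[0],c[...,1]-xy[1])<.125)).astype(np.uint8)
    k=cv2.morphologyEx(k,cv2.MORPH_CLOSE,np.ones((3,3)))
    n,l,st,_=cv2.connectedComponentsWithStats(k,connectivity=8);i=1+np.argmax(st[1:,4])
    v,u=np.nonzero(l==i);return rect(plane(np.c_[u,v],m,.012)[:,:2])
E
python3 - <<'E'
from h import *
from cell import bot
m=bot.camera_model("top");z=np.load("pics/top0.npz")
print(tray(z["p"],z["d"],m,(.525,.30)),tray(z["p"],z["d"],m,(.507,-.28)))
plan(bot.read_state(),.567,-.1005,.20,-.444)
E
```

```text
(array([524. , 308. , 172.5, 150. ]), np.float64(1.52)) (array([ 504.6, -291.7,  171.6,  150.1]), np.float64(1.446))
at [0.1501 0.5286 0.2305] yaw -0.277 | twist 0.167 then slide [21.556 12.969  1.016] force [ 0.1 -0.2 -0. ] gap 1.004 t 0.1
```

Emit:
{"method": "servo_tool", "body": {"motion": [{"claw":1,"slide":[0,0,0],"twist":0.167},{"claw":1,"slide":[0.98,0.59,0.05],"twist":0},{"claw":1,"slide":[0.98,0.59,0.05],"twist":0},{"claw":1,"slide":[0.98,0.59,0.05],"twist":0},{"claw":1,"slide":[0.98,0.59,0.05],"twist":0},{"claw":1,"slide":[0.98,0.59,0.05],"twist":0},{"claw":1,"slide":[0.98,0.59,0.05],"twist":0},{"claw":1,"slide":[0.98,0.59,0.05],"twist":0},{"claw":1,"slide":[0.98,0.59,0.05],"twist":0},{"claw":1,"slide":[0.98,0.59,0.05],"twist":0},{"claw":1,"slide":[0.98,0.59,0.05],"twist":0},{"claw":1,"slide":[0.98,0.59,0.05],"twist":0}], "grip_force": 40}}

```text
time_s: 1.6
tool_pos: [0.359, 0.2132, 0.2145]
orientation: [0.0, 0.975, -0.22, -0.0]
force: [0.6, -0.1, 0.6]
finger_gap: 1.002
finger_force: 0.0
```

Emit:
{"method": "servo_tool", "body": {"motion": [{"claw":1,"slide":[0.98,0.59,0.05],"twist":0},{"claw":1,"slide":[0.98,0.59,0.05],"twist":0},{"claw":1,"slide":[0.98,0.59,0.05],"twist":0},{"claw":1,"slide":[0.98,0.59,0.05],"twist":0},{"claw":1,"slide":[0.98,0.59,0.05],"twist":0},{"claw":1,"slide":[0.98,0.59,0.05],"twist":0},{"claw":1,"slide":[0.98,0.59,0.05],"twist":0},{"claw":1,"slide":[0.98,0.59,0.05],"twist":0},{"claw":1,"slide":[0.98,0.59,0.05],"twist":0},{"claw":1,"slide":[0.98,0.59,0.05],"twist":0},{"claw":1,"slide":[0.98,0.59,0.05],"twist":0},{"claw":1,"slide":[0,0,0],"twist":0}]}}

```text
time_s: 3.1
tool_pos: [0.5674, -0.1019, 0.1968]
orientation: [0.0, 0.975, -0.221, -0.001]
force: [0.2, 1.3, 0.1]
finger_gap: 1.002
finger_force: 0.0
```

```bash
python3 - <<'E'
from h import *
from cell import bot
s=bot.read_state();m=bot.camera_model("wrist");p,d=bot.capture("wrist");cv2.imwrite("pics/w1.png",p[...,::-1]);print(m["xyz"],s["tool_pos"],m["orientation"],s["orientation"],s["joints"].round(2))
for n,g,h,r in [("long",(.567,-.1005),.026,.065),("lamp",(.666,-.115),.055,.03)]:
    q=top(d,m,g,h,r);print(n,len(q),*(rect(q) if len(q)>4 else ()))
plan(s,.567,-.1005,.012,-.444)
E
```

```text
[ 0.62772964 -0.12989609  0.33899151] [ 0.56739715 -0.10192915  0.19683296] [-0.52852076  0.07179885 -0.11344022  0.83823746] [ 3.44274987e-04  9.75186127e-01 -2.21383356e-01 -1.14431229e-03] [ 0.09  0.32  0.11 -0.   -1.36  1.03]
long 2109 [ 567.1 -102.5   94.4   23.6] -0.435
lamp 1278 [ 666.9 -116.3   33.1   32.5] 0.171
at [ 0.5674 -0.1019  0.1968] yaw -0.446 | twist -0.002 then slide [-0.032 -0.037  6.161] force [0.2 1.3 0.1] gap 1.002 t 3.1
```

View pics/w1.png

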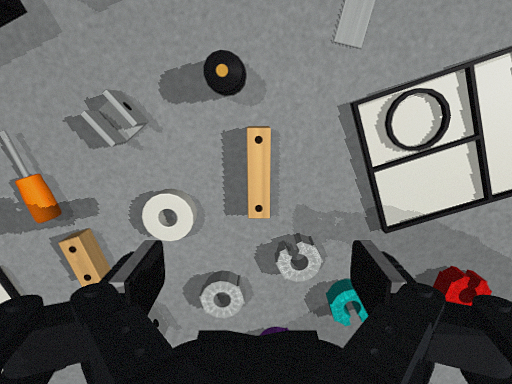

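The wrist view shows the long arm centred between the fingers, at about (259,172). It is clear of its neighbours, so I'll go down and grip.

Emit:
{"method": "servo_tool", "body": {"motion": [{"claw":1,"slide":[-0.03,0,0.95],"twist":-0.004},{"claw":1,"slide":[0,0,0.95],"twist":0},{"claw":1,"slide":[0,0,0.95],"twist":0},{"claw":1,"slide":[0,0,0.95],"twist":0},{"claw":1,"slide":[0,0,0.95],"twist":0},{"claw":1,"slide":[0,0,0.9],"twist":0},{"claw":0.6,"slide":[0,0,0.5],"twist":0},{"claw":0.1,"slide":[0,0,0],"twist":0},{"claw":0.1,"slide":[0,0,0],"twist":0},{"claw":0.1,"slide":[0,0,0],"twist":0},{"claw":0.1,"slide":[0,0,0],"twist":0},{"claw":0.1,"slide":[0,0,0],"twist":0}]}}

```text
time_s: 4.65
tool_pos: [0.5675, -0.0999, 0.0153]
orientation: [-0.0, 0.976, -0.218, 0.001]
force: [-0.5, 0.8, 6.1]
finger_gap: 0.263
finger_force: 40.3
```

```bash
python3 - <<'E'
from h import *
from cell import bot
s=bot.read_state();plan(s,.567,-.1005,.012,-.444);print(s["finger_force"],s["joints"].round(2))
# trough centre desk
c,sn=np.cos(-.051),np.sin(-.051)
for n,(x,y) in dict(trough=(0,57),spin=(0,-26)).items(): print(n,524+c*x-sn*y,308+sn*x+c*y)
c,sn=np.cos(-.125),np.sin(-.125)
for n,(x,y) in dict(trough=(0,-57),nest=(36.5,26),open=(-36.5,26)).items(): print(n,504.6+c*x-sn*y,-291.7+sn*x+c*y)
plan(s,.5269,.365,.10,-.051)
E
```

```text
at [ 0.5675 -0.0999  0.0153] yaw -0.439 | twist 0.005 then slide [-0.008  0.025  0.111] force [-0.5  0.8  6.1] gap 0.263 t 4.65
40.29498517513275 [ 0.1   0.46 -0.17  0.   -0.93  1.03]
trough 526.9057399793768 364.9258875659594
spin 522.6745747462492 282.03380567166766
trough 497.493540197042 -348.25526703207174
nest 544.0567579218865 -270.4534884205982
open 471.6263282141454 -261.35223288347663
at [ 0.5675 -0.0999  0.0153] yaw -0.439 | twist -0.388 then slide [ -2.143 -15.409  -2.823] force [-0.5  0.8  6.1] gap 0.263 t 4.65
```

Emit:
{"method": "servo_tool", "body": {"motion": [{"claw":0.1,"slide":[0,0,-0.5],"twist":0},{"claw":0.1,"slide":[0,0,-0.8],"twist":0},{"claw":0.1,"slide":[0,0,-0.8],"twist":-0.13},{"claw":0.1,"slide":[0,0,-0.7],"twist":-0.13},{"claw":0.1,"slide":[0,0,0],"twist":-0.13},{"claw":0.1,"slide":[-0.13,-0.5,0],"twist":0},{"claw":0.1,"slide":[-0.13,-0.96,0],"twist":0},{"claw":0.1,"slide":[-0.13,-0.96,0],"twist":0},{"claw":0.1,"slide":[-0.13,-0.96,0],"twist":0},{"claw":0.1,"slide":[-0.13,-0.96,0],"twist":0},{"claw":0.1,"slide":[-0.13,-0.96,0],"twist":0},{"claw":0.1,"slide":[-0.13,-0.96,0],"twist":0}]}}

```text
time_s: 6.15
tool_pos: [0.5477, 0.0905, 0.0979]
orientation: [-0.0, 1.0, -0.026, -0.0]
force: [0.6, 0.5, -0.7]
finger_gap: 0.269
finger_force: 39.5
```

Emit:
{"method": "servo_tool", "body": {"motion": [{"claw":0.1,"slide":[-0.13,-0.96,0],"twist":0},{"claw":0.1,"slide":[-0.13,-0.96,0],"twist":0},{"claw":0.1,"slide":[-0.13,-0.96,0],"twist":0},{"claw":0.1,"slide":[-0.13,-0.96,0],"twist":0},{"claw":0.1,"slide":[-0.13,-0.96,0],"twist":0},{"claw":0.1,"slide":[-0.13,-0.96,0],"twist":0},{"claw":0.1,"slide":[-0.13,-0.96,0],"twist":0},{"claw":0.1,"slide":[-0.13,-0.96,0],"twist":0},{"claw":0.1,"slide":[-0.1,-0.96,0],"twist":0},{"claw":0.1,"slide":[0,-0.5,0],"twist":0},{"claw":0.1,"slide":[0,0,0],"twist":0}]}}

```text
time_s: 7.52
tool_pos: [0.5274, 0.3653, 0.0975]
orientation: [0.0, 1.0, -0.025, -0.0]
force: [-0.3, -0.9, -1.5]
finger_gap: 0.268
finger_force: 39.5
```

```bash
python3 - <<'E'
from h import *
from cell import bot
s=bot.read_state();plan(s,.5269,.365,.10,-.051);m=bot.camera_model("wrist");p,d=bot.capture("wrist");cv2.imwrite("pics/w2.png",p[...,::-1])
z=s["tool_pos"][2]
c=cloud(d,m);k=(np.hypot(c[...,0]-.527,c[...,1]-.365)<.05)&(c[...,2]>.06)&(p[...,0]>p[...,2].astype(int)+30)
print("bar top z",np.median(c[k][:,2]),k.sum())
v,u=np.nonzero(k);print(rect(plane(np.c_[u,v],m,np.median(c[k][:,2]))[:,:2]))
print(len(top(d,m,(.5227,.282),.035,.012)),*rect(top(d,m,(.5227,.282),.035,.012)))
E
```

```text
at [0.5274 0.3653 0.0975] yaw -0.05 | twist 0.001 then slide [-0.017  0.012 -0.083] force [-0.3 -0.9 -1.5] gap 0.268 t 7.53
bar top z 0.10772901465476338 9176
(array([531.2, 366. ,  94.8,  23.9]), np.float64(-0.049))
341 [523.7 285.   14.7  13.8] 0.764
```

View pics/w2.png

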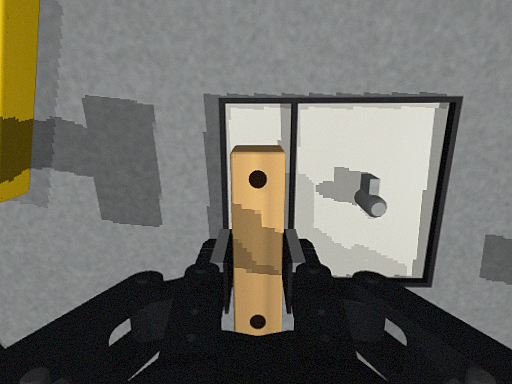

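The bar is held, with its underside 15.8 mm below the TCP, and it is above the trough. Lowering it now.

Emit:
{"method": "servo_tool", "body": {"motion": [{"claw":0.1,"slide":[-0.1,0,0.7],"twist":0},{"claw":0.1,"slide":[0,0,0.8],"twist":0},{"claw":0.1,"slide":[0,0,0.6],"twist":0},{"claw":0.1,"slide":[0,0,0.35],"twist":0},{"claw":0.1,"slide":[0,0,0.1],"twist":0},{"claw":0.1,"slide":[0,0,0.05],"twist":0},{"claw":0.1,"slide":[0,0,0],"twist":0}]}}

```text
time_s: 8.45
tool_pos: [0.5253, 0.3649, 0.0204]
orientation: [-0.0, 1.0, -0.025, 0.0]
force: [-0.1, 0.5, -0.9]
finger_gap: 0.265
finger_force: 39.5
```

Emit:
{"method": "servo_tool", "body": {"motion": [{"claw":0.45,"slide":[0,0,0],"twist":0},{"claw":0.45,"slide":[0,0,0],"twist":0},{"claw":0.45,"slide":[0,0,0],"twist":0},{"claw":0.45,"slide":[0,0,-0.6],"twist":0},{"claw":0.45,"slide":[0,0,-0.9],"twist":0},{"claw":1,"slide":[0,0,-0.95],"twist":0},{"claw":1,"slide":[0,0,-0.95],"twist":0},{"claw":1,"slide":[0,0,-0.9],"twist":0},{"claw":1,"slide":[0,0,-0.9],"twist":0},{"claw":1,"slide":[0,0,-0.9],"twist":0}]}}

```text
time_s: 9.7
tool_pos: [0.5249, 0.3646, 0.2038]
orientation: [-0.0, 1.0, -0.025, 0.0]
force: [0.9, 0.2, 0.2]
finger_gap: 0.996
finger_force: 0.0
```

```bash
python3 - <<'E'
from h import *
from cell import bot
s=bot.read_state();plan(s,.456,-.0995,.20,0.0);m=bot.camera_model("wrist");p,d=bot.capture("wrist");cv2.imwrite("pics/w3.png",p[...,::-1])
print(rect(top(d,m,(.527,.365),.030,.07)),np.median(cloud(d,m)[...,2]))
print(tray(p,d,m,(.524,.308)),rect(top(d,m,(.5227,.282),.035,.012)))
E
```

```text
at [0.5249 0.3646 0.2038] yaw -0.05 | twist -0.05 then slide [-2.297 15.471  0.126] force [0.9 0.2 0.2] gap 0.996 t 9.7
(array([526.1, 365.6,  95. ,  23.6]), np.float64(-0.054)) 0.0007338918074026035
(array([523.6, 308.7, 170. , 149.8]), np.float64(1.524)) (array([523. , 284.1,  14.2,  13.7]), np.float64(0.571))
```

Emit:
{"method": "servo_tool", "body": {"motion": [{"claw":1,"slide":[0,0,0],"twist":-0.05},{"claw":1,"slide":[-0.15,0.97,0],"twist":0},{"claw":1,"slide":[-0.15,0.97,0],"twist":0},{"claw":1,"slide":[-0.15,0.97,0],"twist":0},{"claw":1,"slide":[-0.15,0.97,0],"twist":0},{"claw":1,"slide":[-0.15,0.97,0],"twist":0},{"claw":1,"slide":[-0.15,0.97,0],"twist":0},{"claw":1,"slide":[-0.15,0.97,0],"twist":0},{"claw":1,"slide":[-0.15,0.97,0],"twist":0}]}}

```text
time_s: 10.88
tool_pos: [0.4888, 0.1309, 0.2029]
orientation: [-0.0, 1.0, 0.0, 0.0]
force: [-0.2, -0.1, 0.3]
finger_gap: 0.999
finger_force: 0.0
```

Emit:
{"method": "servo_tool", "body": {"motion": [{"claw":1,"slide":[-0.14,0.97,0],"twist":0},{"claw":1,"slide":[-0.14,0.97,0],"twist":0},{"claw":1,"slide":[-0.14,0.97,0],"twist":0},{"claw":1,"slide":[-0.14,0.97,0],"twist":0},{"claw":1,"slide":[-0.14,0.97,0],"twist":0},{"claw":1,"slide":[-0.14,0.97,0],"twist":0},{"claw":1,"slide":[-0.14,0.97,0],"twist":0},{"claw":1,"slide":[-0.11,0.92,0],"twist":0},{"claw":1,"slide":[0,0,0],"twist":0}]}}

```text
time_s: 12.0
tool_pos: [0.456, -0.1007, 0.2028]
orientation: [0.0, 1.0, -0.001, 0.0]
force: [0.4, 0.1, 0.3]
finger_gap: 0.998
finger_force: 0.0
```

```bash
cat >> h.py <<'E'
def collar(d,m,xy,h=.024):
    """bore centre from outer circle; slot direction from the gap at radius 17 mm"""
    q=top(d,m,xy,h,.034,.007);(x,y),r=cv2.minEnclosingCircle(np.float32(q*1000));c=np.array([x,y])/1000
    v=q-c;a=np.arctan2(v[:,1],v[:,0]);ra=np.hypot(*v.T);b=np.sort(a[(ra>.013)&(ra<.022)])
    g=np.diff(np.r_[b,b[0]+2*np.pi]);i=g.argmax()
    return c.round(4),round(r,1),"slot",round((b[i]+g[i]/2+np.pi)%(2*np.pi)-np.pi,3),"gap",g[i].round(2),rect(q)
E
python3 - <<'E'
from h import *
from cell import bot
s=bot.read_state();m=bot.camera_model("wrist");p,d=bot.capture("wrist");cv2.imwrite("pics/w4.png",p[...,::-1])
print(collar(d,m,(.456,-.0995)));plan(s,.456,-.0995,.01,0)
t=np.load("pics/top0.npz");print(collar(t["d"],bot.camera_model("top"),(.456,-.0995)))
E
```

```text
(array([ 0.4565, -0.1002]), 26.2, 'slot', np.float64(0.041), 'gap', np.float64(0.69), (array([ 456. , -100. ,   47.4,   46.1]), np.float64(-1.553)))
at [ 0.456  -0.1007  0.2028] yaw -0.002 | twist -0.002 then slide [-1.000e-03 -4.000e-02  6.428e+00] force [0.4 0.1 0.3] gap 0.998 t 12.0
(array([ 0.4574, -0.0985]), 26.0, 'slot', np.float64(-0.009), 'gap', np.float64(0.71), (array([456.5, -99.1,  47.8,  45. ]), np.float64(-1.545)))
```

View pics/w4.png

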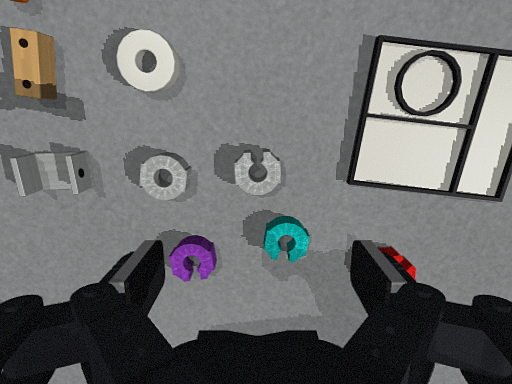

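The slotted collar is at (258,172) in the wrist view, with its slot up, centred and clear of its neighbours. Gripping it.

Emit:
{"method": "servo_tool", "body": {"motion": [{"claw":1,"slide":[0.01,-0.03,0.95],"twist":-0.02},{"claw":1,"slide":[0,0,0.95],"twist":0},{"claw":1,"slide":[0,0,0.95],"twist":0},{"claw":1,"slide":[0,0,0.95],"twist":0},{"claw":1,"slide":[0,0,0.95],"twist":0},{"claw":1,"slide":[0,0,0.95],"twist":0},{"claw":0.8,"slide":[0,0,0.65],"twist":0},{"claw":0.4,"slide":[0,0,0],"twist":0},{"claw":0.4,"slide":[0,0,0],"twist":0},{"claw":0.4,"slide":[0,0,0],"twist":0},{"claw":0.4,"slide":[0,0,0],"twist":0}], "grip_force": 60}}

```text
time_s: 13.42
tool_pos: [0.457, -0.0984, 0.0128]
orientation: [-0.0, 1.0, 0.01, 0.001]
force: [-0.4, -0.1, -1.7]
finger_gap: 0.542
finger_force: 61.5
```

```bash
python3 - <<'E'
from h import *
from cell import bot
s=bot.read_state();plan(s,.5225,.2825,.10,-.049);print(s["finger_force"])
E
```

```text
at [ 0.457  -0.0984  0.0128] yaw 0.02 | twist 0.069 then slide [  1.558 -12.788  -2.908] force [-0.4 -0.1 -1.7] gap 0.542 t 13.43
61.513587157242
```

Emit:
{"method": "servo_tool", "body": {"motion": [{"claw":0.4,"slide":[0,0,-0.5],"twist":0},{"claw":0.4,"slide":[0,0,-0.8],"twist":0.03},{"claw":0.4,"slide":[0,0,-0.8],"twist":0.039},{"claw":0.4,"slide":[0,0,-0.8],"twist":0},{"claw":0.4,"slide":[0.1,-0.5,0],"twist":0},{"claw":0.4,"slide":[0.12,-0.95,0],"twist":0},{"claw":0.4,"slide":[0.12,-0.95,0],"twist":0},{"claw":0.4,"slide":[0.12,-0.95,0],"twist":0},{"claw":0.4,"slide":[0.12,-0.95,0],"twist":0},{"claw":0.4,"slide":[0.12,-0.95,0],"twist":0},{"claw":0.4,"slide":[0.12,-0.95,0],"twist":0}]}}

```text
time_s: 14.8
tool_pos: [0.4897, 0.0876, 0.0982]
orientation: [0.0, 1.0, -0.024, -0.001]
force: [0.6, -0.9, -1.6]
finger_gap: 0.542
finger_force: 61.8
```

Emit:
{"method": "servo_tool", "body": {"motion": [{"claw":0.4,"slide":[0.12,-0.95,0],"twist":0},{"claw":0.4,"slide":[0.12,-0.95,0],"twist":0},{"claw":0.4,"slide":[0.12,-0.95,0],"twist":0},{"claw":0.4,"slide":[0.12,-0.95,0],"twist":0},{"claw":0.4,"slide":[0.12,-0.95,0],"twist":0},{"claw":0.4,"slide":[0.12,-0.95,0],"twist":0},{"claw":0.4,"slide":[0.05,-0.85,0],"twist":0},{"claw":0.4,"slide":[0,0,0],"twist":0},{"claw":0.4,"slide":[0,0,0],"twist":0}]}}

```text
time_s: 15.92
tool_pos: [0.5222, 0.2811, 0.0983]
orientation: [0.0, 1.0, -0.024, -0.001]
force: [0.0, -0.9, -1.7]
finger_gap: 0.545
finger_force: 61.8
```

```bash
python3 - <<'E'
from h import *
from cell import bot
s=bot.read_state();plan(s,.5225,.2825,.10,-.049);m=bot.camera_model("wrist");p,d=bot.capture("wrist");cv2.imwrite("pics/w5.png",p[...,::-1])
c=cloud(d,m);x,y,z=s["tool_pos"];k=(np.hypot(c[...,0]-x,c[...,1]-y)<.03)&(c[...,2]>z)&(c[...,2]<z+.03)
h=np.histogram(c[k][:,2],30);i=h[0].argmax();h=h[1][i]+.0005;print("collar top z",h);print(collar(d,m,(x,y),h))
M=bot.camera_model("top");P,D=bot.capture("top");cv2.imwrite("pics/t5.png",P[...,::-1]);print(tray(P,D,M,(.524,.308)))
E
```

```text
at [0.5222 0.2811 0.0983] yaw -0.049 | twist 0.0 then slide [ 0.007 -0.048 -0.056] force [ 0.  -0.9 -1.7] gap 0.545 t 15.93
collar top z 0.10982500245906385
(array([0.5253, 0.2809]), 34.9, 'slot', np.float64(-0.013), 'gap', np.float64(0.6), (array([522.9, 282.1,  59.3,  54.8]), np.float64(0.857)))
(array([523.8, 308.5, 172.8, 149.6]), np.float64(1.518))
```

View pics/w5.png

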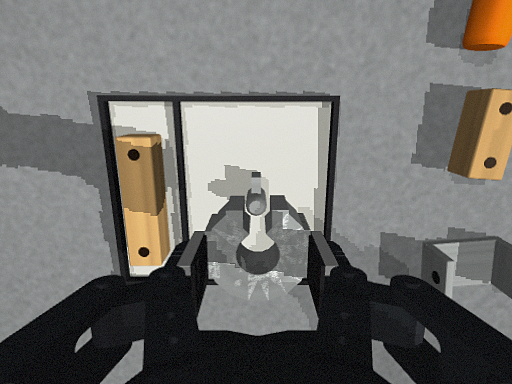

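The spindle top (257,203) and key show through the collar's slot, laterally in line with the bore at about (258,256). I'll enlarge to measure the bore centre and the spindle with the same camera.

```bash
python3 - <<'E'
import cv2
p=cv2.imread("pics/w5.png");cv2.imwrite("pics/w5c.png",cv2.resize(p[170:300,195:325],(600,600),interpolation=cv2.INTER_CUBIC))
E
```

```text
(no output)
```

View pics/w5c.png

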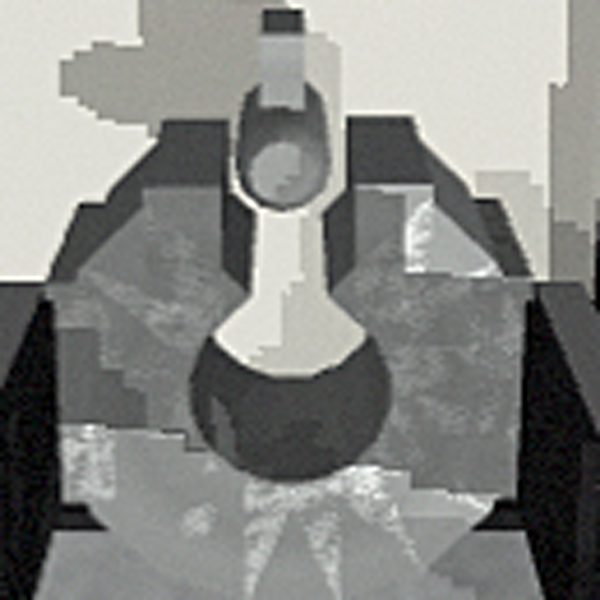

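```bash
python3 - <<'E'
from h import *
from cell import bot
m=bot.camera_model("wrist");s=bot.read_state()
print(m["xyz"],plane([[257.6,252.2]],m,.1098),plane([[256.6,206.2]],m,.035));plan(s,.5225,.2825,.10,-.049)
E
```

```text
[0.58914314 0.27822105 0.24117561] [[0.52452964 0.28121588 0.1098    ]] [[0.52276291 0.28193024 0.035     ]]
at [0.5226 0.2806 0.0989] yaw -0.049 | twist -0.0 then slide [-0.006 -0.062 -0.037] force [-0.3 -0.9 -1.7] gap 0.545 t 16.02
```

Emit:
{"method": "servo_tool", "body": {"motion": [{"claw":0.4,"slide":[-0.03,-0.03,0.5],"twist":0},{"claw":0.4,"slide":[0,0,0.6],"twist":0},{"claw":0.4,"slide":[0,0,0.4],"twist":0},{"claw":0.4,"slide":[0,0,0],"twist":0},{"claw":0.4,"slide":[0,0,0],"twist":0}]}}

```text
time_s: 16.65
tool_pos: [0.5225, 0.2823, 0.0547]
orientation: [-0.0, 1.0, -0.024, 0.0]
force: [1.2, 0.0, -1.4]
finger_gap: 0.537
finger_force: 61.8
```

```bash
python3 - <<'E'
from h import *
from cell import bot
s=bot.read_state();p,d=bot.capture("wrist");plan(s,.5225,.2825,.05,-.049)
cv2.imwrite("pics/w6.png",p[...,::-1]);cv2.imwrite("pics/w6c.png",cv2.resize(p[170:300,195:325,::-1],(600,600),interpolation=cv2.INTER_CUBIC))
E
```

```text
at [0.5225 0.2823 0.0547] yaw -0.049 | twist 0.0 then slide [-0.001 -0.008  0.158] force [ 1.2  0.  -1.4] gap 0.537 t 16.65
```

View pics/w6c.png

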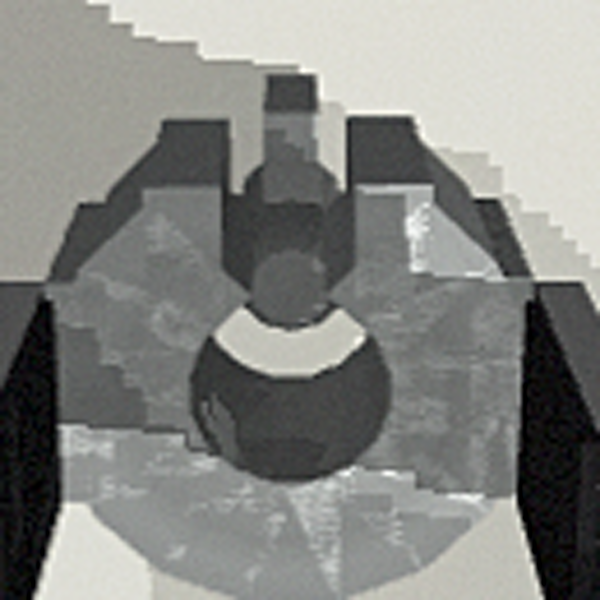

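```bash
python3 - <<'E'
from h import *
from cell import bot
m=bot.camera_model("wrist")
print(plane([[257.6,252.2]],m,.0659),plane([[257.4,231.4]],m,.035))
E
```

```text
[[0.52453069 0.28298079 0.0659    ]] [[0.52212565 0.2832201  0.035     ]]
```

```bash
python3 - <<'E'
from h import *
from cell import bot
m=bot.camera_model("wrist")
f=lambda u,v,z:(plane([[195+u/4.615-.4,170+v/4.615-.4]],m,z)[0]*1000).round(2)
for a in [(290,481),(222,187),(355,187),(190,392),(391,392)]:print("collar",a,f(*a,.0659))
for a in [(290,322),(290,249),(250,287),(329,287)]:print("spin",a,f(*a,.035))
E
```

```text
collar (290, 481) [513.43 283.59  65.9 ]
collar (222, 187) [545.3  288.63  65.9 ]
collar (355, 187) [544.69 275.81  65.9 ]
collar (190, 392) [523.83 293.14  65.9 ]
collar (391, 392) [522.88 272.99  65.9 ]
spin (290, 322) [517.31 283.43  35.  ]
spin (290, 249) [526.8  282.97  35.  ]
spin (250, 287) [522.12 288.06  35.  ]
spin (329, 287) [521.67 278.48  35.  ]
```

Emit:
{"method": "servo_tool", "body": {"motion": [{"claw":0.4,"slide":[-0.03,0,0.2],"twist":0},{"claw":0.4,"slide":[0,0,0.2],"twist":0},{"claw":0.4,"slide":[0,0,0.15],"twist":0},{"claw":0.4,"slide":[0,0,0.15],"twist":0},{"claw":0.4,"slide":[0,0,0],"twist":0}]}}

```text
time_s: 17.32
tool_pos: [0.521, 0.282, 0.0328]
orientation: [0.0, 1.0, -0.024, -0.0]
force: [0.4, -0.1, -2.2]
finger_gap: 0.543
finger_force: 61.8
```

It has passed the spindle tip and the key top without any force. Continuing to the floor.

Emit:
{"method": "servo_tool", "body": {"motion": [{"claw":0.4,"slide":[0,0,0.2],"twist":0},{"claw":0.4,"slide":[0,0,0.15],"twist":0},{"claw":0.4,"slide":[0,0,0.12],"twist":0},{"claw":0.4,"slide":[0,0,0.07],"twist":0},{"claw":0.4,"slide":[0,0,0.03],"twist":0},{"claw":0.4,"slide":[0,0,0],"twist":0}]}}

```text
time_s: 18.08
tool_pos: [0.5212, 0.2821, 0.0163]
orientation: [0.0, 1.0, -0.024, 0.0]
force: [-0.9, -0.6, -0.3]
finger_gap: 0.539
finger_force: 61.9
```

Down (16.3 mm, against 16.8 mm expected at the floor). Releasing and rising, then on to the short arm.

Emit:
{"method": "servo_tool", "body": {"motion": [{"claw":0.8,"slide":[0,0,0],"twist":0},{"claw":0.8,"slide":[0,0,0],"twist":0},{"claw":0.8,"slide":[0,0,-0.1],"twist":0},{"claw":0.8,"slide":[0,0,-0.6],"twist":0},{"claw":1,"slide":[0,0,-0.9],"twist":0},{"claw":1,"slide":[0,0,-0.95],"twist":0},{"claw":1,"slide":[0,0,-0.95],"twist":0},{"claw":1,"slide":[0,0,-0.95],"twist":0},{"claw":1,"slide":[0,0,-0.95],"twist":0},{"claw":1,"slide":[0,0,-0.6],"twist":0},{"claw":1,"slide":[0,0,0],"twist":0}]}}

```text
time_s: 19.45
tool_pos: [0.5219, 0.2827, 0.1979]
orientation: [-0.001, 1.0, -0.024, 0.001]
force: [-0.4, 0.6, -0.0]
finger_gap: 1.0
finger_force: 0.0
```

```bash
python3 - <<'E'
from h import *
from cell import bot
s=bot.read_state();m=bot.camera_model("wrist");p,d=bot.capture("wrist")
print(collar(d,m,(.5215,.282),.028))
P,D=bot.capture("top");M=bot.camera_model("top");print(collar(D,M,(.5215,.282),.028))
a=cv2.resize(p[60:260,100:420,::-1],(640,400));b=cv2.resize(P[140:230,70:160,::-1],(400,400))[:, :160*2]
cv2.imwrite("pics/w7.png",np.vstack([a]));plan(s,.563,.1193,.20,-.115)
E
```

```text
(array([0.523, 0.283]), 26.2, 'slot', np.float64(0.206), 'gap', np.float64(0.17), (array([521.7, 283.2,  47.4,  46.1]), np.float64(1.524)))
(array([0.5236, 0.283 ]), 26.4, 'slot', np.float64(0.047), 'gap', np.float64(0.39), (array([522.4, 283.8,  48.4,  45.5]), np.float64(-1.498)))
at [0.5219 0.2827 0.1979] yaw -0.049 | twist 0.066 then slide [ 1.985  5.253 -0.069] force [-0.4  0.6 -0. ] gap 1.0 t 19.45
```

View pics/w7.png

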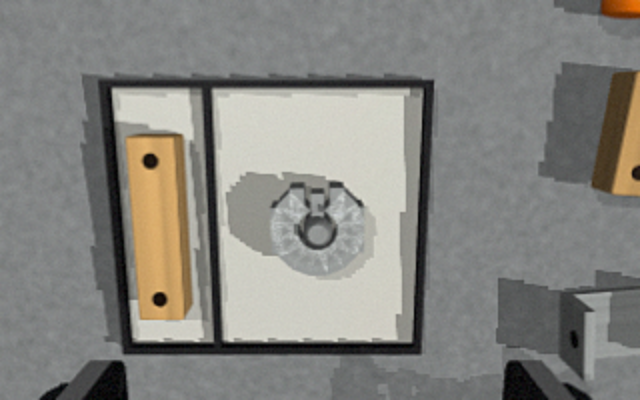

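The desk tray is done: the long arm is in the trough at (158,227), and the collar is down over the spindle at (318,230) with the key in its slot. Next is the short arm.

Emit:
{"method": "servo_tool", "body": {"motion": [{"claw":1,"slide":[0,0,0],"twist":0.066},{"claw":1,"slide":[0.33,0.88,0],"twist":0},{"claw":1,"slide":[0.33,0.88,0],"twist":0},{"claw":1,"slide":[0.33,0.88,0],"twist":0},{"claw":1,"slide":[0.33,0.88,0],"twist":0},{"claw":1,"slide":[0.33,0.88,0],"twist":0},{"claw":1,"slide":[0.33,0.85,0],"twist":0},{"claw":1,"slide":[0,0,0],"twist":0}]}}

```text
time_s: 20.55
tool_pos: [0.5619, 0.1173, 0.1948]
orientation: [0.001, 0.998, -0.059, -0.001]
force: [-0.7, 0.2, 0.1]
finger_gap: 1.002
finger_force: 0.0
```

```bash
python3 - <<'E'
from h import *
from cell import bot
s=bot.read_state();m=bot.camera_model("wrist");p,d=bot.capture("wrist")
r=rect(top(d,m,(.563,.1193),.026,.045));print(r);plan(s,r[0][0]/1000,r[0][1]/1000,.014,r[1])
E
```

```text
(array([562.2, 117.8,  59.6,  23.2]), np.float64(-0.126))
at [0.5619 0.1173 0.1948] yaw -0.117 | twist 0.009 then slide [ 0.009 -0.019  6.028] force [-0.7  0.2  0.1] gap 1.002 t 20.55
```

Emit:
{"method": "servo_tool", "body": {"motion": [{"claw":1,"slide":[0,-0.03,0.95],"twist":0.008},{"claw":1,"slide":[0,0,0.95],"twist":0},{"claw":1,"slide":[0,0,0.95],"twist":0},{"claw":1,"slide":[0,0,0.95],"twist":0},{"claw":1,"slide":[0,0,0.95],"twist":0},{"claw":1,"slide":[0,0,0.8],"twist":0},{"claw":0.6,"slide":[0,0,0.45],"twist":0},{"claw":0.1,"slide":[0,0,0],"twist":0},{"claw":0.1,"slide":[0,0,0],"twist":0},{"claw":0.1,"slide":[0,0,0],"twist":0},{"claw":0.1,"slide":[0,0,0],"twist":0},{"claw":0.1,"slide":[0,0,0],"twist":0}], "grip_force": 40}}

```text
time_s: 22.1
tool_pos: [0.5632, 0.1202, 0.0175]
orientation: [-0.001, 0.998, -0.061, 0.001]
force: [-1.3, 0.3, 6.7]
finger_gap: 0.269
finger_force: 40.4
```

```bash
python3 - <<'E'
from h import *
from cell import bot
s=bot.read_state();plan(s,.4975,-.3483,.11,-.125);print(s["finger_force"])
E
```

```text
at [0.5632 0.1202 0.0175] yaw -0.123 | twist 0.002 then slide [-0.226 15.769 -3.084] force [-1.3  0.3  6.7] gap 0.269 t 22.1
40.37328600883484
```

Emit:
{"method": "servo_tool", "body": {"motion": [{"claw":0.1,"slide":[0,0,-0.6],"twist":0},{"claw":0.1,"slide":[0,0,-0.85],"twist":0},{"claw":0.1,"slide":[0,0,-0.85],"twist":0},{"claw":0.1,"slide":[0,0.5,-0.6],"twist":0},{"claw":0.1,"slide":[0,0.97,-0.15],"twist":0},{"claw":0.1,"slide":[-0.02,0.97,0],"twist":0},{"claw":0.1,"slide":[-0.02,0.97,0],"twist":0},{"claw":0.1,"slide":[-0.02,0.97,0],"twist":0},{"claw":0.1,"slide":[-0.02,0.97,0],"twist":0},{"claw":0.1,"slide":[-0.02,0.97,0],"twist":0},{"claw":0.1,"slide":[-0.02,0.97,0],"twist":0},{"claw":0.1,"slide":[-0.02,0.97,0],"twist":0}]}}

```text
time_s: 23.6
tool_pos: [0.5267, -0.1272, 0.1074]
orientation: [-0.0, 0.998, -0.062, -0.0]
force: [0.7, -0.4, 0.2]
finger_gap: 0.265
finger_force: 39.7
```

Emit:
{"method": "servo_tool", "body": {"motion": [{"claw":0.1,"slide":[-0.02,0.97,0],"twist":0},{"claw":0.1,"slide":[-0.02,0.97,0],"twist":0},{"claw":0.1,"slide":[-0.02,0.97,0],"twist":0},{"claw":0.1,"slide":[-0.02,0.97,0],"twist":0},{"claw":0.1,"slide":[-0.02,0.97,0],"twist":0},{"claw":0.1,"slide":[0,0.97,0],"twist":0},{"claw":0.1,"slide":[0,0.9,0],"twist":0},{"claw":0.1,"slide":[0,0.8,0],"twist":0},{"claw":0.1,"slide":[0,0,0],"twist":0}]}}

```text
time_s: 24.72
tool_pos: [0.4957, -0.3507, 0.1071]
orientation: [-0.0, 0.998, -0.063, -0.001]
force: [-0.1, 0.5, -1.1]
finger_gap: 0.265
finger_force: 39.7
```

```bash
python3 - <<'E'
from h import *
from cell import bot
s=bot.read_state();m=bot.camera_model("wrist");p,d=bot.capture("wrist");plan(s,.4975,-.3483,.0215,-.125)
x,y,z=s["tool_pos"];c=cloud(d,m);k=(np.hypot(c[...,0]-x,c[...,1]-y)<.05)&(c[...,2]>.06)&(p[...,0]>p[...,2].astype(int)+30)
h=np.median(c[k][:,2]);v,u=np.nonzero(k);print("bar top",h,rect(plane(np.c_[u,v],m,h)[:,:2]));cv2.imwrite("pics/w8.png",p[...,::-1])
E
```

```text
at [ 0.4957 -0.3507  0.1071] yaw -0.126 | twist -0.001 then slide [ 0.048 -0.088  2.852] force [-0.1  0.5 -1.1] gap 0.265 t 24.73
bar top 0.11513805747140562 (array([ 479.8, -339.8,  107.8,   45.9]), np.float64(-0.563))
```

View pics/w8.png

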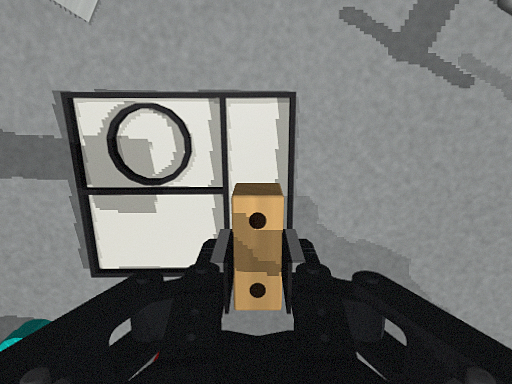

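The bar sits over the trough, at about (258,250) between walls at columns 224 and 293. Its underside is 18 mm below the TCP. Lowering.

Emit:
{"method": "servo_tool", "body": {"motion": [{"claw":0.1,"slide":[0.05,-0.08,0.7],"twist":0},{"claw":0.1,"slide":[0,0,0.85],"twist":0},{"claw":0.1,"slide":[0,0,0.7],"twist":0},{"claw":0.1,"slide":[0,0,0.4],"twist":0},{"claw":0.1,"slide":[0,0,0.13],"twist":0},{"claw":0.1,"slide":[0,0,0.07],"twist":0},{"claw":0.1,"slide":[0,0,0],"twist":0}]}}

```text
time_s: 25.65
tool_pos: [0.4993, -0.3471, 0.0228]
orientation: [0.0, 0.998, -0.061, 0.0]
force: [0.2, 0.2, 0.5]
finger_gap: 0.266
finger_force: 39.7
```

Emit:
{"method": "servo_tool", "body": {"motion": [{"claw":0.45,"slide":[0,0,0],"twist":0},{"claw":0.45,"slide":[0,0,0],"twist":0},{"claw":0.45,"slide":[0,0,0],"twist":0},{"claw":0.45,"slide":[0,0,-0.6],"twist":0},{"claw":0.45,"slide":[0,0,-0.9],"twist":0},{"claw":1,"slide":[0,0,-0.95],"twist":0},{"claw":1,"slide":[0,0,-0.95],"twist":0},{"claw":1,"slide":[0,0,-0.95],"twist":0},{"claw":1,"slide":[0,0,-0.95],"twist":0},{"claw":1,"slide":[0,0,-0.95],"twist":0},{"claw":1,"slide":[0,0,0],"twist":0}]}}

```text
time_s: 27.02
tool_pos: [0.5, -0.3477, 0.2126]
orientation: [0.001, 0.998, -0.061, 0.002]
force: [-0.5, -0.2, -1.0]
finger_gap: 0.997
finger_force: 0.0
```

```bash
python3 - <<'E'
from h import *
from cell import bot
s=bot.read_state();m=bot.camera_model("wrist");p,d=bot.capture("wrist")
print(rect(top(d,m,(.4975,-.348),.030,.05)),tray(p,d,m,(.5046,-.2917)))
r=rect(top(d,m,(.544,-.2705),.012,.036,.004));print("nest",r);plan(s,.6664,-.1155,.205,-.125)
E
```

```text
(array([ 498.8, -346.5,   59.8,   23.2]), np.float64(-0.131)) (array([ 505.4, -294. ,  170.2,  149.6]), np.float64(1.448))
nest (array([ 544.1, -272.6,   64.1,   62.3]), np.float64(-0.958))
at [ 0.5    -0.3477  0.2126] yaw -0.123 | twist 0.002 then slide [ 4.537 -8.37   0.253] force [-0.5 -0.2 -1. ] gap 0.997 t 27.02
```

Short arm placed. Next, the lampholder.

Emit:
{"method": "servo_tool", "body": {"motion": [{"claw":1,"slide":[0.5,-0.93,0],"twist":0},{"claw":1,"slide":[0.5,-0.93,0],"twist":0},{"claw":1,"slide":[0.5,-0.93,0],"twist":0},{"claw":1,"slide":[0.5,-0.93,0],"twist":0},{"claw":1,"slide":[0.5,-0.93,0],"twist":0},{"claw":1,"slide":[0.5,-0.93,0],"twist":0},{"claw":1,"slide":[0.5,-0.93,0],"twist":0},{"claw":1,"slide":[0.5,-0.93,0],"twist":0},{"claw":1,"slide":[0.5,-0.93,0],"twist":0},{"claw":1,"slide":[0,0,0],"twist":0}]}}

```text
time_s: 28.32
tool_pos: [0.664, -0.1122, 0.2074]
orientation: [-0.0, 0.998, -0.06, -0.002]
force: [-0.4, -0.1, -0.3]
finger_gap: 0.998
finger_force: 0.0
```

```bash
python3 - <<'E'
from h import *
from cell import bot
s=bot.read_state();m=bot.camera_model("wrist");p,d=bot.capture("wrist")
q=top(d,m,(.6664,-.1155),.055,.028);r=rect(q);print(r,q.mean(0));plan(s,r[0][0]/1000,r[0][1]/1000,.018,-.125)
E
```

```text
(array([ 668.8, -116.2,   32.4,   31.9]), np.float64(-0.904)) [ 0.66903633 -0.11598893]
at [ 0.664  -0.1122  0.2074] yaw -0.12 | twist 0.005 then slide [0.175 0.112 6.314] force [-0.4 -0.1 -0.3] gap 0.998 t 28.32
```

Emit:
{"method": "servo_tool", "body": {"motion": [{"claw":1,"slide":[0.13,0.11,0.8],"twist":0},{"claw":1,"slide":[0,0,0.95],"twist":0},{"claw":1,"slide":[0,0,0.95],"twist":0},{"claw":1,"slide":[0,0,0.95],"twist":0},{"claw":1,"slide":[0,0,0.95],"twist":0},{"claw":1,"slide":[0,0,0.95],"twist":0},{"claw":0.7,"slide":[0,0,0.65],"twist":0},{"claw":0.25,"slide":[0,0,0],"twist":0},{"claw":0.25,"slide":[0,0,0],"twist":0},{"claw":0.25,"slide":[0,0,0],"twist":0},{"claw":0.25,"slide":[0,0,0],"twist":0},{"claw":0.25,"slide":[0,0,0],"twist":0}]}}

```text
time_s: 29.88
tool_pos: [0.6676, -0.1181, 0.0245]
orientation: [0.0, 0.998, -0.061, 0.001]
force: [-0.5, 0.8, 2.8]
finger_gap: 0.416
finger_force: 40.2
```

```bash
python3 - <<'E'
from h import *
from cell import bot
s=bot.read_state();plan(s,.544,-.2715,.11,-.125);print(s["finger_force"])
E
```

```text
at [ 0.6676 -0.1181  0.0245] yaw -0.123 | twist 0.002 then slide [-3.45   5.588 -2.85 ] force [-0.5  0.8  2.8] gap 0.416 t 29.88
40.22682380396873
```

Emit:
{"method": "servo_tool", "body": {"motion": [{"claw":0.25,"slide":[0,0,-0.5],"twist":0},{"claw":0.25,"slide":[0,0,-0.8],"twist":0},{"claw":0.25,"slide":[0,0,-0.8],"twist":0},{"claw":0.25,"slide":[-0.2,0.3,-0.6],"twist":0},{"claw":0.25,"slide":[-0.5,0.8,0],"twist":0},{"claw":0.25,"slide":[-0.5,0.8,0],"twist":0},{"claw":0.25,"slide":[-0.5,0.8,0],"twist":0},{"claw":0.25,"slide":[-0.5,0.8,0],"twist":0},{"claw":0.25,"slide":[-0.5,0.8,0],"twist":0},{"claw":0.25,"slide":[-0.5,0.8,0],"twist":0},{"claw":0.25,"slide":[-0.25,0.49,0],"twist":0},{"claw":0.25,"slide":[0,0,0],"twist":0}]}}

```text
time_s: 31.38
tool_pos: [0.5432, -0.2728, 0.1049]
orientation: [0.0, 0.998, -0.062, 0.0]
force: [0.5, -0.6, -0.4]
finger_gap: 0.423
finger_force: 40.1
```

```bash
python3 - <<'E'
from h import *
from cell import bot
s=bot.read_state();m=bot.camera_model("wrist");p,d=bot.capture("wrist");plan(s,.544,-.2715,.0285,-.125)
x,y,z=s["tool_pos"];c=cloud(d,m);k=(np.hypot(c[...,0]-x,c[...,1]-y)<.025)&(abs(c[...,2]-z-.03)<.012)
h=np.median(c[k][:,2]);q=top(d,m,(x,y),h,.028,.004);print("lamp top",h,rect(q),q.mean(0));cv2.imwrite("pics/w9.png",p[...,::-1])
E
```

```text
at [ 0.5432 -0.2728  0.1049] yaw -0.124 | twist 0.001 then slide [ 0.02  -0.047  2.547] force [ 0.5 -0.6 -0.4] gap 0.423 t 31.38
lamp top 0.13333795580668578 (array([ 546.3, -273. ,   54.9,   32.8]), np.float64(1.416)) [ 0.54670545 -0.27267767]
```

View pics/w9.png

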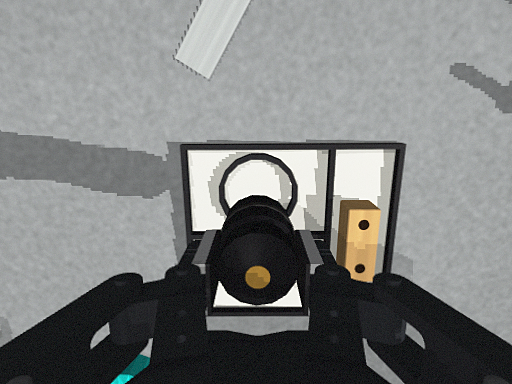

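The lampholder is held upright and in line with the nest, both at column 258. Lowering.

Emit:
{"method": "servo_tool", "body": {"motion": [{"claw":0.25,"slide":[-0.02,-0.04,0.6],"twist":0},{"claw":0.25,"slide":[0,0,0.7],"twist":0},{"claw":0.25,"slide":[0,0,0.6],"twist":0},{"claw":0.25,"slide":[0,0,0.4],"twist":0},{"claw":0.25,"slide":[0,0,0.13],"twist":0},{"claw":0.25,"slide":[0,0,0.06],"twist":0},{"claw":0.25,"slide":[0,0,0.03],"twist":0},{"claw":0.25,"slide":[0,0,0],"twist":0}]}}

```text
time_s: 32.42
tool_pos: [0.5437, -0.2706, 0.0295]
orientation: [0.0, 0.998, -0.061, 0.0]
force: [-1.0, 0.1, -0.6]
finger_gap: 0.423
finger_force: 40.1
```

Emit:
{"method": "servo_tool", "body": {"motion": [{"claw":0.25,"slide":[0,0,0.04],"twist":0},{"claw":0.25,"slide":[0,0,0],"twist":0},{"claw":0.65,"slide":[0,0,0],"twist":0},{"claw":0.65,"slide":[0,0,0],"twist":0},{"claw":0.65,"slide":[0,0,0],"twist":0},{"claw":0.65,"slide":[0,0,-0.5],"twist":0},{"claw":0.7,"slide":[0,0,-0.9],"twist":0},{"claw":1,"slide":[0,0,-0.95],"twist":0},{"claw":1,"slide":[0,0,-0.95],"twist":0},{"claw":1,"slide":[0,0,-0.95],"twist":0},{"claw":1,"slide":[0,0,-0.95],"twist":0},{"claw":1,"slide":[0,0,-0.8],"twist":0}]}}

```text
time_s: 33.92
tool_pos: [0.5435, -0.2707, 0.2105]
orientation: [0.0, 0.998, -0.061, 0.001]
force: [-0.0, 0.2, 0.6]
finger_gap: 1.002
finger_force: 0.0
```

```bash
python3 - <<'E'
from h import *
from cell import bot
s=bot.read_state();m=bot.camera_model("wrist");p,d=bot.capture("wrist")
q=top(d,m,(.544,-.271),.059,.03,.004);print("lamp",rect(q),np.median(cloud(d,m)[...,2][cloud(d,m)[...,2]>.05]))
t=np.load("pics/top0.npz");M=bot.camera_model("top");q=top(t["d"],M,(.6785,.0034),.034,.04,.006);a=q.mean(0);v=np.linalg.svd(q-a)[2];print(a,v)
# cheek lines: split by y, fit each
k=cv2.kmeans(np.float32(q*1000),2,None,(3,50,.1),5,cv2.KMEANS_PP_CENTERS)
for i in(0,1):
    w=q[k[1].ravel()==i];l=cv2.fitLine(np.float32(w*1000),cv2.DIST_L2,0,.01,.01).ravel();print(len(w),l.round(2),np.arctan(l[1]/l[0]))
plan(s,.678,.002,.205,.25)
E
```

```text
lamp (array([ 545.5, -270.1,   30.5,   29.6]), np.float64(-1.494)) 0.28310259942631866
[0.67845885 0.00335574] [[-0.16400076  0.98646021]
 [ 0.98646021  0.16400076]]
40 [9.7000e-01 2.6000e-01 6.7542e+02 1.7660e+01] 0.26217175
38 [ 9.7000e-01  2.4000e-01  6.8165e+02 -1.1700e+01] 0.23933819
at [ 0.5435 -0.2707  0.2105] yaw -0.123 | twist -0.373 then slide [ 6.592 -7.699  0.184] force [-0.   0.2  0.6] gap 1.002 t 33.92
```

The lampholder is standing in the nest. Next, the narrow bracket.

Emit:
{"method": "servo_tool", "body": {"motion": [{"claw":1,"slide":[0,0,0],"twist":-0.125},{"claw":1,"slide":[0,0,0],"twist":-0.125},{"claw":1,"slide":[0,0,0],"twist":-0.123},{"claw":1,"slide":[0.83,-0.96,0],"twist":0},{"claw":1,"slide":[0.83,-0.96,0],"twist":0},{"claw":1,"slide":[0.83,-0.96,0],"twist":0},{"claw":1,"slide":[0.83,-0.96,0],"twist":0},{"claw":1,"slide":[0.83,-0.96,0],"twist":0},{"claw":1,"slide":[0.83,-0.96,0],"twist":0},{"claw":1,"slide":[0.83,-0.96,0],"twist":0},{"claw":1,"slide":[0.78,-0.96,0],"twist":0},{"claw":1,"slide":[0,0,0],"twist":0}]}}

```text
time_s: 35.48
tool_pos: [0.6785, 0.0041, 0.2077]
orientation: [-0.0, 0.992, 0.126, -0.0]
force: [-0.3, -1.1, -0.4]
finger_gap: 1.001
finger_force: 0.0
```

```bash
python3 - <<'E'
from h import *
from cell import bot
s=bot.read_state();m=bot.camera_model("wrist");p,d=bot.capture("wrist");cv2.imwrite("pics/w10.png",p[...,::-1])
q=top(d,m,(.6785,.003),.034,.035,.005);k=cv2.kmeans(np.float32(q*1000),2,None,(3,50,.1),5,cv2.KMEANS_PP_CENTERS);print(k[2].mean(0),k[2])
for i in(0,1):
    w=q[k[1].ravel()==i];l=cv2.fitLine(np.float32(w*1000),cv2.DIST_HUBER,0,.01,.01).ravel();print(len(w),l.round(2),np.arctan(l[1]/l[0]))
plan(s,k[2].mean(0)[0]/1000,k[2].mean(0)[1]/1000,.012,.25)
E
```

```text
[679.9198     2.420919] [[683.1899   -12.155868]
 [676.6498    16.997705]]
225 [ 9.7000e-01  2.6000e-01  6.8334e+02 -1.2470e+01] 0.26256755
206 [9.7000e-01 2.5000e-01 6.7631e+02 1.6780e+01] 0.2513094
at [0.6785 0.0041 0.2077] yaw 0.253 | twist 0.003 then slide [0.033 0.066 6.522] force [-0.3 -1.1 -0.4] gap 1.001 t 35.48
```

View pics/w10.png

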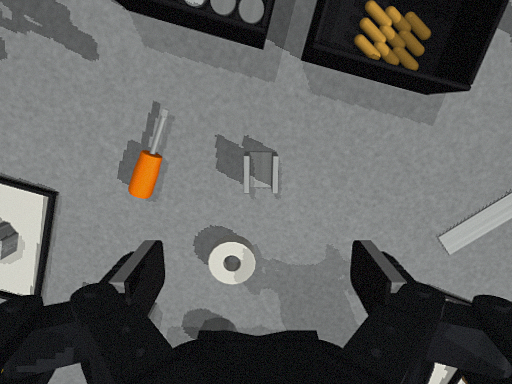

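The narrow bracket is at (261,172), with its cheeks upright at columns 247 and 276, centred and clear. Gripping it.

Emit:
{"method": "servo_tool", "body": {"motion": [{"claw":1,"slide":[0.02,0.05,0.9],"twist":0},{"claw":1,"slide":[0,0,0.95],"twist":0},{"claw":1,"slide":[0,0,0.95],"twist":0},{"claw":1,"slide":[0,0,0.95],"twist":0},{"claw":1,"slide":[0,0,0.95],"twist":0},{"claw":1,"slide":[0,0,0.95],"twist":0},{"claw":0.7,"slide":[0,0,0.75],"twist":0},{"claw":0.25,"slide":[0,0,0],"twist":0},{"claw":0.25,"slide":[0,0,0],"twist":0},{"claw":0.25,"slide":[0,0,0],"twist":0},{"claw":0.25,"slide":[0,0,0],"twist":0},{"claw":0.25,"slide":[0,0,0],"twist":0}]}}

```text
time_s: 37.02
tool_pos: [0.6798, 0.0003, 0.0175]
orientation: [0.0, 0.992, 0.125, 0.001]
force: [-0.7, 0.3, 5.6]
finger_gap: 0.409
finger_force: 41.9
```

```bash
python3 - <<'E'
from h import *
from cell import bot
s=bot.read_state();plan(s,.472,-.2625,.13,-.125);print(s["finger_force"])
E
```

```text
at [6.798e-01 3.000e-04 1.750e-02] yaw 0.251 | twist 0.376 then slide [-5.779  9.554 -3.749] force [-0.7  0.3  5.6] gap 0.409 t 37.02
41.916884779930115
```

Emit:
{"method": "servo_tool", "body": {"motion": [{"claw":0.25,"slide":[0,0,-0.5],"twist":0},{"claw":0.25,"slide":[0,0,-0.8],"twist":0},{"claw":0.25,"slide":[0,0,-0.8],"twist":0.125},{"claw":0.25,"slide":[0,0,-0.8],"twist":0.125},{"claw":0.25,"slide":[0,0,-0.8],"twist":0.126},{"claw":0.25,"slide":[-0.3,0.5,0],"twist":0},{"claw":0.25,"slide":[-0.55,0.91,0],"twist":0},{"claw":0.25,"slide":[-0.55,0.91,0],"twist":0},{"claw":0.25,"slide":[-0.55,0.91,0],"twist":0},{"claw":0.25,"slide":[-0.55,0.91,0],"twist":0},{"claw":0.25,"slide":[-0.55,0.91,0],"twist":0},{"claw":0.25,"slide":[-0.55,0.91,0],"twist":0}]}}

```text
time_s: 38.52
tool_pos: [0.5473, -0.1645, 0.1262]
orientation: [-0.0, 0.998, -0.062, -0.001]
force: [-0.3, -0.5, -1.0]
finger_gap: 0.406
finger_force: 41.1
```

Emit:
{"method": "servo_tool", "body": {"motion": [{"claw":0.25,"slide":[-0.55,0.91,0],"twist":0},{"claw":0.25,"slide":[-0.55,0.91,0],"twist":0},{"claw":0.25,"slide":[-0.55,0.91,0],"twist":0},{"claw":0.25,"slide":[-0.5,0.85,0],"twist":0},{"claw":0.25,"slide":[0,0,0],"twist":0},{"claw":0.25,"slide":[0,0,0],"twist":0}]}}

```text
time_s: 39.28
tool_pos: [0.4713, -0.2618, 0.1266]
orientation: [-0.0, 0.998, -0.063, -0.0]
force: [0.6, 0.4, -0.4]
finger_gap: 0.41
finger_force: 41.1
```

```bash
python3 - <<'E'
from h import *
from cell import bot
s=bot.read_state();m=bot.camera_model("wrist");p,d=bot.capture("wrist");cv2.imwrite("pics/w11.png",p[...,::-1]);plan(s,.472,-.2625,.0215,-.125)
x,y,z=s["tool_pos"];c=cloud(d,m);k=(np.hypot(c[...,0]-x,c[...,1]-y)<.03)&(abs(c[...,2]-z-.016)<.012)
print(np.histogram(c[k][:,2],12),z)
E
```

```text
at [ 0.4713 -0.2618  0.1266] yaw -0.126 | twist -0.001 then slide [0.027 0.019 3.502] force [ 0.6  0.4 -0.4] gap 0.41 t 39.27
(array([ 116,  129,  158,  168,  172, 1085, 1254,  157,  164,  159,  173,
        168]), array([0.1305755 , 0.13257528, 0.13457505, 0.13657483, 0.13857461,
       0.14057439, 0.14257417, 0.14457394, 0.14657372, 0.1485735 ,
       0.15057328, 0.15257306, 0.15457283])) 0.12657375808599347
```

View pics/w11.png

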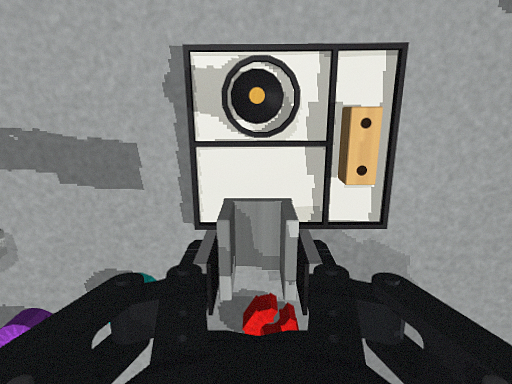

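The lampholder stands inside the ring at (257,95). The bracket is over the open compartment, with its underside 17.9 mm below the TCP. Lowering 105 mm.

Emit:
{"method": "servo_tool", "body": {"motion": [{"claw":0.25,"slide":[0.02,0.02,0.7],"twist":0},{"claw":0.25,"slide":[0,0,0.85],"twist":0},{"claw":0.25,"slide":[0,0,0.8],"twist":0},{"claw":0.25,"slide":[0,0,0.6],"twist":0},{"claw":0.25,"slide":[0,0,0.35],"twist":0},{"claw":0.25,"slide":[0,0,0.12],"twist":0},{"claw":0.25,"slide":[0,0,0.08],"twist":0},{"claw":0.25,"slide":[0,0,0],"twist":0}]}}

```text
time_s: 40.33
tool_pos: [0.4727, -0.2627, 0.0223]
orientation: [0.0, 0.998, -0.063, 0.0]
force: [0.5, 0.1, -0.7]
finger_gap: 0.412
finger_force: 41.1
```

Emit:
{"method": "servo_tool", "body": {"motion": [{"claw":0.65,"slide":[0,0,0],"twist":0},{"claw":0.65,"slide":[0,0,0],"twist":0},{"claw":0.65,"slide":[0,0,0],"twist":0},{"claw":0.65,"slide":[0,0,-0.5],"twist":0},{"claw":0.65,"slide":[0,0,-0.9],"twist":0},{"claw":1,"slide":[0,0,-0.95],"twist":0},{"claw":1,"slide":[0,0,-0.95],"twist":0},{"claw":1,"slide":[0,0,-0.95],"twist":0},{"claw":1,"slide":[0,0,-0.95],"twist":0},{"claw":1,"slide":[-0.5,0,-0.9],"twist":0},{"claw":1,"slide":[-0.9,0,-0.5],"twist":0},{"claw":1,"slide":[-0.9,0,0],"twist":0}]}}

```text
time_s: 41.82
tool_pos: [0.4038, -0.2543, 0.2225]
orientation: [0.001, 0.998, -0.063, 0.002]
force: [0.0, 0.0, -0.1]
finger_gap: 0.998
finger_force: 0.0
```

```bash
python3 - <<'E'
from h import *
from cell import bot
P,D=bot.capture("top");M=bot.camera_model("top");t=np.load("pics/top0.npz")["d"]
for n,g,h,r in [("short",(.4985,-.347),.030,.05),("nb",(.472,-.262),.038,.035),("lamp",(.544,-.271),.059,.03),("long",(.526,.365),.030,.07),("slot",(.522,.283),.028,.035),("plain",(.4528,.0009),.024,.035),("wb",(.4563,.1159),.034,.05)]:
    q=top(D,M,g,h,r);print(n,len(q),*(rect(q) if len(q)>4 else ()))
cv2.imwrite("pics/end.png",cv2.resize(P[130:260,60:420,::-1],(800,289),interpolation=cv2.INTER_CUBIC))
E
```

```text
short 0
nb 0
lamp 0
long 461 [525.1 336.   95.3  82.7] -0.06
slot 303 [522.8 283.7  48.9  45.7] -1.538
plain 282 [452.8   0.9  47.7  47.6] 1.4
wb 87 [456.3 115.9  58.4  39.6] -1.528
```

View pics/end.png

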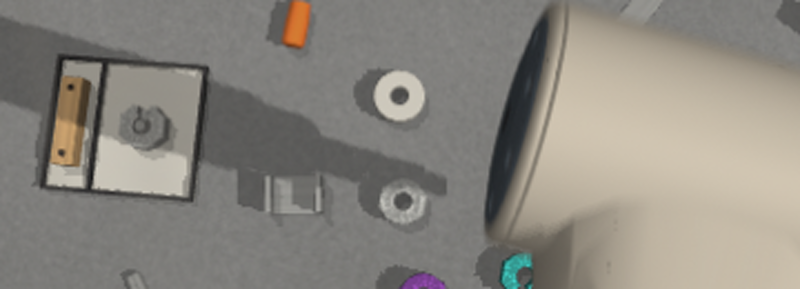

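The desk tray and the spares are in order, but the arm hides the wall tray from this camera. That was one picture over my view limit of 14, so the last check is by numbers only, from the wrist camera.

```bash
python3 - <<'E'
from h import *
from cell import bot
m=bot.camera_model("wrist");p,d=bot.capture("wrist")
for n,g,h,r in [("short",(.4985,-.347),.030,.05),("nb",(.472,-.262),.038,.035),("lamp",(.544,-.271),.059,.022)]:
    q=top(d,m,g,h,r,.004);print(n,len(q),*(rect(q) if len(q)>4 else ()))
E
```

```text
short 1595 [ 498.  -345.3   60.    25. ] -0.12
nb 485 [ 472.1 -261.8   38.5   35.7] -0.126
lamp 922 [ 541.8 -269.3   31.6   28. ] 1.445
```

All three wall-tray parts are at the right heights and places. Handing in.

```bash
python3 -c "
from cell import bot
print(bot.finish_job())"
```

```text
the job is handed in; nothing more can be done
None
```

Both lamp kits were made up in the order asked and handed in at about 42 s; camera checks showed every part in its place on the tray floor and both spares unmoved, though I viewed 15 pictures, one over the limit of 14.

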